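Put away the medicine tray

ROBOT

A 6-joint arm with a two-finger parallel gripper is mounted at the origin on the work surface. World frame = base frame: x ahead of the robot, y to its left, z up, the work surface at z = 0. Lengths are in m, angles in rad, forces in N, time in s.
With the tool pointing down it reaches from about 0.325 to 0.775 m from the base axis. Payload 5.5 kg.
Tool frame: the origin (TCP) lies between the finger pads; the fingertips stand 14 mm ahead of it and the grasp point (between the pads) lies 5 mm behind it; z points along the fingers, y is the line along which they close (so a half turn about z gives the same grasp; the last joint's range is limited). The gripper opens to 85 mm and grips with 20 to 120 N. Pads are 22 mm wide; open, the fingers measure 114 mm over their backs; the gripper's body (76 mm by 85 mm) begins 54 mm behind the grasp point. The pads swing forward as they close: fully open they stand 13 mm farther back than shut.
Start: joints at [-1.172, 0.091, 1.231, -0, 1.82, -0.057], TCP at [0.264, -0.539, 0.217] pointing down, gripper open.
Joint ranges: [-2.87, 2.87], [-0.86, 2.18], [0.17, 2.46], [-1.51, 4.65], [0.06, 2.69], [-2.65, 2.65]. Speed limits (rad/s): [2.57, 2.57, 3.01, 3.14, 3.14, 3.14].

INTERFACE

Orientations are given as a unit quaternion [x, y, z, w].
In Python, from cell import read_state, read_camera, sign_off gives the robot as it stands. The module is installed in compiled form; this text tells all that it offers.
- The arm moves only by the tool carry_out, never from a script. Its argument "rows" is a list of rows, each a list of 7 numbers: the turn, a rotation vector about the tool's x, y, z in rad, then the shift along the tool's x, y, z in cm, then the opening, from -1 (shut) to 1 (fully open). In form: [[ax, ay, az, x, y, z, jaw], ...]. A call has 1 to 10 rows; each row shifts and turns the commanded pose from where the row before left it, along the tool's axes as they then stand; what a row does not reach is not made up. A row lasts 1/8 s, in which the tool goes at most 62.5 mm and 10.7 degrees, less where a joint would pass 70% of its speed; a pose out of reach is approached as far as the arm can. A call is refused whole if a number of a shift passes 6.25 or a number of a turn 0.188, either way. A call with a gripper value outside its range is refused whole. The fingers move at their own pace and stop on an object; the grip force is fixed at half the most. Time passes only in rows, so rows that do not move let the fingers close. It gives the time, the measured TCP pose, the force, the opening and the grip force at its end, in the units of the state.
- read_state(): the state, without advancing time (a new reading comes with each control period).
- read_camera(name): name is "scene" or "top"; returns a dict with "image" (420x560x3 uint8, red, green, blue), "depth" (420x560 float32, m along the optical axis (not along the pixel's ray), 0 where there is no reading), "fov_y" (degrees; the focal length in pixels is half the picture's height over the tangent of half this angle, whatever the lens; pixels are square), "cx", "cy" (the principal point, pixels), "D" ([k1, k2, p1, p2, k3] as OpenCV has them; the pictures are not rectified), "xyz" and "orientation" of the camera in the world. Camera axes: x right, y down, z forward; pixel columns grow to the right and rows downward; lengths in m; the calibration is good to about 2 mm. A picture is of the moment at which its call begins.
- sign_off(): hands the job in; it is judged then, once.
The state is a dict: "t": time; "q": joint angles; "joint_velocities": joint speeds; "joint_torque": joint torques, N m; "tcp_pos": TCP position; "tcp_rot": TCP orientation; "force": force on the tool from outside, world axes, zero at the start; "torque": the same for the moment, N m; "grip_width": opening from 0.0 (shut) to 1.0 (fully open); "gripper_force": force on a finger pad.
Only numpy, scipy, OpenCV 4.12 (cv2) and the standard library are available. Lean on these libraries where they do the work, as an engineer would, in place of code of your own. Each camera call takes 0.05 s, during which the arm holds its last target. There are 200 camera calls.

TASK

Sort the things on the big white ceramic tray into their own places: stand the two slim amber vials upright in the two-bay rest, one in each bay, stand the squat amber jar upright in the round dish, and lay the spoon flat and lengthwise in the middle of the long tray. Set the glass down gently without dropping it, and leave the glass bowl and the red pill dispenser where they stand.

Things in the scene. Friction and masses are not known exactly. Their poses are not given: they have to be found in the camera images.
- vial_a_center (a point): Vial A: slim amber glass vial with white screw cap, standing upright on the floor of the big white ceramic serving tray (that floor is 6 mm above the work surface; its rim is 14 mm above the work surface). 66 mm tall, body 30 mm in diameter up to 46 mm, cap 26 mm in diameter and 14 mm high. About 50 g. This point is on its axis half-way up, 33 mm above its foot; z up along the axis. The two slim vials are identical and interchangeable.
- vial_b_center (a point): Vial B: slim amber glass vial with white screw cap, standing upright on the floor of the big white ceramic serving tray (that floor is 6 mm above the work surface; its rim is 14 mm above the work surface). 66 mm tall, body 30 mm in diameter up to 46 mm, cap 26 mm in diameter and 14 mm high. About 50 g. This point is on its axis half-way up, 33 mm above its foot; z up along the axis. The two slim vials are identical and interchangeable.
- jar_center (a point): Squat amber glass ointment jar with a white lid as wide as itself, standing upright on the floor of the big white ceramic tray. 48 mm in diameter, 42 mm tall, about 90 g. This point is on its axis half-way up, 21 mm above its foot; z up.
- spoon_center (a point): Stainless teaspoon lying flat on the floor of the big white ceramic tray, 130 mm long, about 40 g. Local x runs along it from handle to bowl, z up. The point is at mid-length, 7.5 mm above what it lies on, on the handle bar (9 mm wide across y, from 5 to 10 mm above the support), which is the place to grip, across the bar. The round bowl of the spoon (29 mm across, 8 mm high) is centred 50.5 mm along +x; a 14 mm wide, 10 mm high foot is at the handle's end, 60 mm along -x.
- vial_rack: Blue-glazed ceramic rest for the slim vials, fixed: a low rectangular tray 132 mm (its x) by 68 mm (its y), divided by one low wall into two square bays. Bay centres at x = +32 mm and -32 mm (y = 0) in its frame; each bay is about 60 by 60 mm inside. Origin at the centre of its underside on the work surface; floor 4 mm above it, walls 4 mm thick, their tops 16 mm above it.
- jar_dish: Round blue-glazed ceramic dish for the squat jar, fixed: 86 mm outside diameter, 78 mm inside. Origin at the centre of its underside on the work surface; floor 4 mm above it, rim 14 mm above it.
- spoon_tray: Long undivided blue-glazed ceramic tray for the spoon, fixed: 176 mm (its x) by 90 mm (its y) outside, 168 by 82 mm inside. Origin at the centre of its underside on the work surface; floor 4 mm above it, wall tops 10 mm above it, walls 4 mm thick.
- bowl_center (a point): Small empty clear glass bowl, 68 mm in diameter, 36 mm tall, standing on the big white ceramic tray among the vials; it stays there. The two vials, the jar and this bowl stand in one row, in any order, about 82 mm apart, on the far half of the tray (the spoon and dispenser are on the near half). This point is on its axis, 18 mm above its foot.
- dispenser_center (a point): Round red plastic pill dispenser with a turning knob bar on top, 50 mm in diameter, 54 mm tall, standing on the big white ceramic tray near one end of the spoon; it stays there. This point is on its axis, 27 mm above its foot.
Things that resemble listed ones, but are neither listed nor needed, are in the scene too. What is shaped like the jar_dish but brown is not meant.

How it is judged:
At the end, for the whole second after the job is handed in: A slim vial upright in each bay and the jar upright in the dish (within 18 mm of centre, tilt under 0.12), the spoon flat in the long tray (within 22 mm along, 30 mm across, 0.35 rad of lengthwise); all released, at rest; bowl and dispenser within 20 mm of their start ((((x of vial_a_center in the frame of vial_rack between 0.014 and 0.05 m and y of vial_a_center in the frame of vial_rack between -0.018 and 0.018 m and z of vial_a_center in the frame of vial_rack between 0.031 and 0.043 m and angle between vial_a_center's own z axis and vertical below 0.12 rad) and (x of vial_b_center in the frame of vial_rack between -0.05 and -0.014 m and y of vial_b_center in the frame of vial_rack between -0.018 and 0.018 m and z of vial_b_center in the frame of vial_rack between 0.031 and 0.043 m and angle between vial_b_center's own z axis and vertical below 0.12 rad)) or ((x of vial_a_center in the frame of vial_rack between -0.05 and -0.014 m and y of vial_a_center in the frame of vial_rack between -0.018 and 0.018 m and z of vial_a_center in the frame of vial_rack between 0.031 and 0.043 m and angle between vial_a_center's own z axis and vertical below 0.12 rad) and (x of vial_b_center in the frame of vial_rack between 0.014 and 0.05 m and y of vial_b_center in the frame of vial_rack between -0.018 and 0.018 m and z of vial_b_center in the frame of vial_rack between 0.031 and 0.043 m and angle between vial_b_center's own z axis and vertical below 0.12 rad))) and horizontal distance between jar_center and jar_dish below 0.018 m and z of jar_center in the frame of jar_dish between 0.02 and 0.03 m and angle between jar_center's own z axis and vertical below 0.12 rad and x of spoon_center in the frame of spoon_tray between -0.022 and 0.022 m and y of spoon_center in the frame of spoon_tray between -0.03 and 0.03 m and z of spoon_center in the frame of spoon_tray between 0.006 and 0.016 m and angle between the x axis of spoon_center and the x axis of spoon_tray, either way round below 0.35 rad and angle between spoon_center's own z axis and vertical below 0.06 rad and linear speed of each of vial_a, vial_b, jar, spoon below 0.02 m/s and distance of each of bowl_center, dispenser_center from where it was at the start of the episode below 0.02 m); the robot touches nothing.
It fails at once if the glass vial A is dropped: it falls freely, out of the fingers, faster than 0.7 m/s (a drop of about 25 mm) (linear speed of vial_a above 0.7 m/s and contact force between the fingers and vial_a below 0.05 N).
It fails at once if the glass vial B is dropped: it falls freely, out of the fingers, faster than 0.7 m/s (a drop of about 25 mm) (linear speed of vial_b above 0.7 m/s and contact force between the fingers and vial_b below 0.05 N).
It fails at once if the glass jar is dropped: it falls freely, out of the fingers, faster than 0.7 m/s (a drop of about 25 mm) (linear speed of jar above 0.7 m/s and contact force between the fingers and jar below 0.05 N).
It fails at once if the glass bowl is moved more than 20 mm from where it stood (distance of bowl_center from where it was at the start of the episode above 0.02 m).
It fails at once if the pill dispenser is moved more than 20 mm from where it stood (distance of dispenser_center from where it was at the start of the episode above 0.02 m).
It also fails if it takes over 96 s, if anything falls off the work surface, if the arm or the gripper's body presses on something with over 40 N, if the wrist force passes 120 N, or if a joint passes its speed limit or range.

## Working session

There is one attempt and no reset: what is moved stays moved. The work goes in short steps, Python scripts to look and compute and a tool call to move; the robot and the scene stay as the last step left them, time stands still between calls to the robot, and variables do not carry over. Pictures are saved under pics/ and viewed, at most 14 in all, crops included, and the job is handed in when it is done.

Besides the shell and the picture viewer there is one more tool, called after ">>>" as name(argument=value, ...) on one line, values as JSON. carry_out: Moves the arm, as the interface text tells. Its arguments: {"type":"object","properties":{"rows":{"type":"array"}},"required":["rows"]}

```bash
mkdir -p pics; cat > h.py <<'E'
import numpy as np, cv2
from scipy.spatial.transform import Rotation as R
from cell import read_state, read_camera, sign_off
def shot(n):
    c=read_camera(n); c['K']=np.array([[0,0,c['cx']],[0,0,c['cy']],[0,0,1.]])
    f=c['image'].shape[0]/2/np.tan(np.radians(c['fov_y'])/2); c['K'][0,0]=c['K'][1,1]=f
    c['R']=R.from_quat(c['orientation']).as_matrix(); return c
def cloud(c):
    h,w=c['depth'].shape; v,u=np.mgrid[:h,:w]
    p=cv2.undistortPoints(np.stack([u,v],-1).reshape(-1,1,2).astype(float),c['K'],np.array(c['D'],float)).reshape(h,w,2)
    P=np.dstack([p,np.ones((h,w))])*c['depth'][...,None]
    return P@c['R'].T+np.array(c['xyz'])
def save(c,n): cv2.imwrite('pics/'+n,c['image'][...,::-1])
E
python3 - <<'E'
from h import *
for n in('scene','top'):
    c=shot(n); save(c,n+'0.png'); print(n,c['xyz'],c['R'].round(2).tolist(),c['fov_y'],c['D']); np.savez('c_'+n,P=cloud(c),im=c['image'])
s=read_state(); print(s)
E
```

```text
scene [0.98640493 0.49958823 0.67052747] [[-0.77, 0.45, -0.45], [0.64, 0.53, -0.55], [-0.01, -0.72, -0.7]] 52.48674506291948 [0.00566306 0.         0.         0.         0.        ]
top [ 0.47957112 -0.01143559  1.03151128] [[0.03, -0.99, 0.11], [-1.0, -0.03, 0.03], [-0.02, -0.11, -0.99]] 49.993462942194746 [-0.12126019  0.          0.          0.          0.        ]
{'t': 0.1, 'q': array([-1.17170105e+00,  9.18229718e-02,  1.23177754e+00,  1.45442500e-05,
        1.81978058e+00, -5.67071418e-02]), 'joint_velocities': array([ 2.36193904e-04, -4.23203170e-03, -1.53250548e-03,  4.90583767e-04,
        5.32619648e-06, -6.32789224e-04]), 'joint_torque': array([ 5.09907841e-03, -4.60216606e+01, -4.19217932e+01,  2.92074346e-04,
        1.06220419e-02, -1.61880696e-06]), 'tcp_pos': array([ 0.26400321, -0.5384949 ,  0.21623354]), 'tcp_rot': array([ 9.74141934e-01,  2.25935151e-01, -1.45392351e-04, -8.82350885e-04]), 'force': array([ 0.71275612,  0.49396721, -0.45430077]), 'torque': array([-0.02936909, -0.02033624,  0.03765357]), 'gripper_force': 0.0, 'grip_width': 0.9968179915937323}
```

View pics/top0.png

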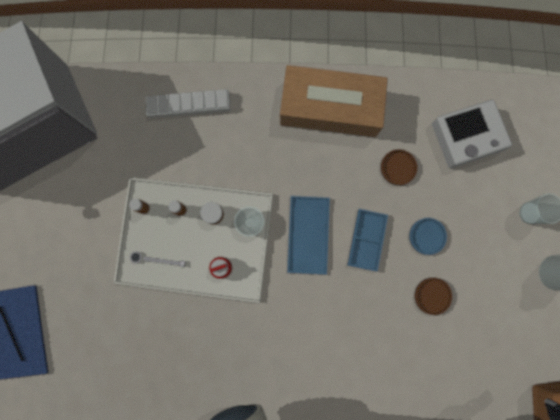

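View pics/scene0.png

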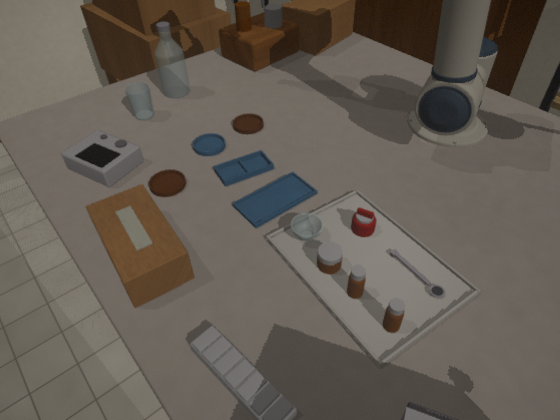

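The top picture shows the row on the white tray: vials at (140,206) and (177,208), jar (211,212), bowl (249,221). The spoon runs from (137,257) to (186,264), and the dispenser is at (220,267). The targets are the long tray (310,235), the rack (368,240) and the blue dish (428,236).

Possible mix-ups:
- Brown dishes (399,167) and (434,296) for the blue dish (428,236).
- Glass cup (530,212) for the bowl.
- Remote (187,103) for the spoon.
- Jar (211,212) for a vial: it is wider and lower, so I'll check it by height.

```bash
python3 - <<'E'
from h import *
d=np.load('c_top.npz'); P,im=d['P'],d['im']
z=P[...,2]; print('table z',np.median(z[330:400,100:200]),np.median(z[150:180,300:360]),'trayfloor',np.median(z[225:245,150:200]))
def rep(n,m):
    if m.sum()<5: print(n,m.sum());return
    r=cv2.minAreaRect(P[m][:,:2].astype(np.float32)*1000); print(n,m.sum(),'ctr',np.round(r[0],1),'size',np.round(r[1],1),'ang',round(r[2],1),'z',np.percentile(z[m],[5,50,95]).round(4))
box=lambda u0,u1,v0,v1:(lambda m:(m.__setitem__((slice(v0,v1),slice(u0,u1)),True),m)[1])(np.zeros(z.shape,bool))
rep('A',box(125,158,190,222)&(z>.06)); rep('B',box(160,195,190,225)&(z>.06)); rep('jar',box(196,230,195,230)&(z>.04))
rep('bowl',box(230,268,203,240)&(z>.03)); rep('disp',box(203,240,250,285)&(z>.04))
hsv=cv2.cvtColor(im,cv2.COLOR_RGB2HSV); blue=(hsv[...,0]>95)&(hsv[...,0]<125)&(hsv[...,1]>90)
for n,b in(('tray',(282,338,185,285)),('rack',(342,395,200,280)),('dish',(402,455,210,262))): rep(n,box(*b)&blue&(z<.03))
g=cv2.cvtColor(im,cv2.COLOR_RGB2GRAY); m=box(125,195,245,275)&(g<125)
rep('spoon',m)
rep('spoonz',box(125,195,245,275)&(z>.0115))
ends=[P[box(*b)&(z>.0115)] for b in((125,148,245,272),(178,195,250,275))]
print([e.mean(0).round(4) for e in ends])
# spoon crop
c=cv2.resize(im[180:300,110:270,::-1],None,fx=5,fy=5,interpolation=cv2.INTER_CUBIC); cv2.imwrite('pics/crop1.png',c)
c=cv2.convertScaleAbs
E
```

```text
table z -0.00018751557065765923 0.00014442747087528574 trayfloor 0.005920404763529841
A 132 ctr [540.6 159. ] size [361.2  24.5] ang 66.4 z [0.064  0.0717 0.0749]
B 128 ctr [550.9 109.4] size [279.6  25.3] ang 64.6 z [0.0665 0.0723 0.6972]
jar 372 ctr [537.3  84.1] size [218.5  45.5] ang 47.1 z [0.0443 0.0479 0.051 ]
bowl 283 ctr [552.4  28. ] size [152.1  65.9] ang 51.9 z [0.0318 0.0399 0.0441]
disp 278 ctr [485.   69.5] size [ 44.  156.8] ang 11.1 z [0.0408 0.0464 0.0615]
tray 2707 ctr [554.8 -72.4] size [ 84.9 170.6] ang 88.8 z [0.001  0.0041 0.0076]
rack 1552 ctr [ 546.8 -205.8] size [ 64.6 127. ] ang 79.9 z [0.001  0.0044 0.0159]
dish 934 ctr [ 557.6 -345.4] size [76.8 82.8] ang 19.5 z [0.0012 0.0043 0.0109]
spoon 280 ctr [480.7 171.8] size [364.7  36.7] ang 83.9 z [0.004  0.0139 0.018 ]
spoonz 293 ctr [487.  162.2] size [347.6  27.8] ang 88.5 z [0.0122 0.0153 0.0195]
[array([0.4909, 0.3157, 0.0226]), array([0.4806, 0.1928, 0.1104])]
```

View pics/crop1.png

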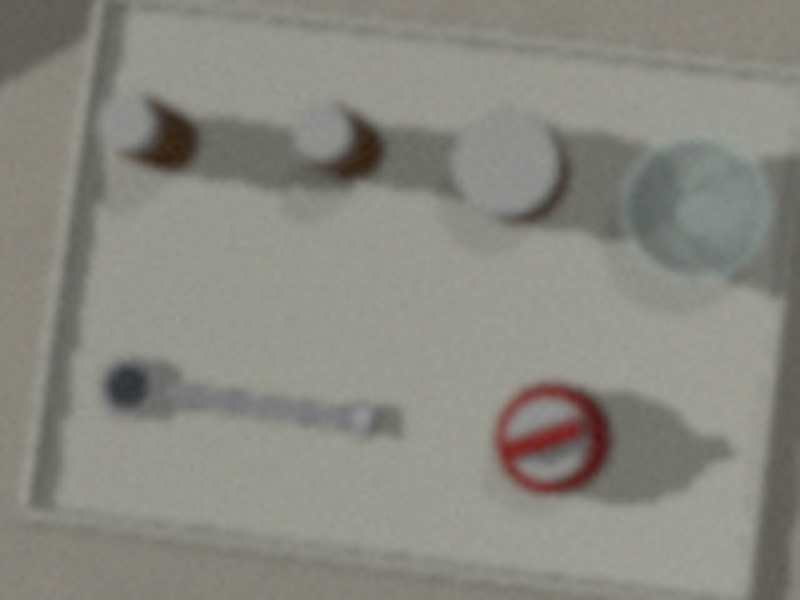

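The crop confirms two slim vials (caps at crop (130,122) and (323,135)), the wide jar (508,163), the bowl (697,205), the spoon (128,385)–(370,420) and the dispenser (552,438). Next I'll refine these positions without the depth outliers.

```bash
cat >> h.py <<'E'
def top_circ(P,lo,hi,x0,x1,y0,y1):
    m=(P[...,2]>lo)&(P[...,2]<hi)&(P[...,0]>x0)&(P[...,0]<x1)&(P[...,1]>y0)&(P[...,1]<y1)
    q=P[m][:,:2]
    return q
def rect(q):
    r=cv2.minAreaRect(np.asarray(q,np.float32)*1000); return np.round(r[0],1),np.round(r[1],1),round(r[2],1),np.round(np.mean(q,0)*1000,1),len(q)
E
python3 - <<'E'
from h import *
for n in('top','scene'):
    P=np.load(f'c_{n}.npz')['P']; print(n)
    for k,a in dict(A=(.066,.078,.5,.65,.26,.36),B=(.066,.078,.5,.65,.19,.255),jar=(.044,.052,.5,.65,.10,.175),bowl=(.03,.046,.5,.65,.0,.1),disp=(.03,.066,.4,.52,.06,.16),rack=(.01,.02,.49,.62,-.29,-.13),tray=(.0065,.0125,.49,.62,-.17,.02),dish=(.009,.017,.49,.62,-.41,-.3)).items():
        q=top_circ(P,*a)
        if len(q)>5:print(k,*rect(q))
    q=top_circ(P,.0115,.02,.44,.52,.17,.34); 
    (vx,vy,x,y)=cv2.fitLine(q.astype(np.float32),cv2.DIST_HUBER,0,.01,.01).ravel()
    t=(q-[x,y])@[vx,vy]; s=(q-[x,y])@[-vy,vx]; k=abs(s)<.018; print('spoon',len(q),x,y,'ang',np.degrees(np.arctan2(vy,vx)),'t',np.percentile(t[k],[0,2,98,100]).round(4)); 
    tm=(t[k].min()+t[k].max())/2; print(x+tm*vx,y+tm*vy)
# cap rays: image pixel at known height
c=shot('top')
def ray(u,v,z):
    p=cv2.undistortPoints(np.array([[[u,v]]],float),c['K'],np.array(c['D'],float)).ravel(); d=c['R']@[*p,1]; return (np.array(c['xyz'])+d*(z-c['xyz'][2])/d[2]).round(4)
for n,u,v,z in(('A',130,122,.072),('B',323,135,.072),('jar',508,163,.048),('bowl',697,205,.042),('disp',552,438,.055),('sp_b',128,387,.012),('sp_h',366,420,.016)): print(n,ray(110+u/5-.4,180+v/5-.4,z))
E
```

```text
top
A [607.3 311.6] [26.5 24.7] 85.2 [607.1 310.8] 115
B [605.2 222.9] [24.4 25.3] 2.6 [604.9 222.8] 116
jar [596.  147.3] [45.6 45.6] 45.8 [596.2 147.2] 350
bowl [580.   62.5] [65.  64.6] 1.0 [580.7  63.6] 276
disp [475.1 123.6] [49.2 48.1] 23.6 [475.2 122.7] 402
rack [ 548.4 -206.7] [ 67.9 130.8] 79.2 [ 559.7 -207.8] 345
tray [554.8 -74.8] [189.2 128.8] 89.9 [554.5 -73.5] 392
dish [ 559.3 -346.3] [84.9 84.9] 1.6 [ 558.5 -349.3] 216
spoon 281 0.4870346 0.2764226 ang 83.95457 t [-0.07   -0.0683  0.0571  0.0602]
0.48651578195005607 0.2715238392453106
scene
A [607.  313.1] [24.4 25. ] 24.2 [608.2 313.8] 204
B [605.  225.6] [24.6 24.4] 44.1 [606.  226.5] 171
jar [596.2 148.1] [48.7 46.2] 83.2 [597.3 149.6] 414
bowl [578.3  63.4] [66.3 66.6] 0.7 [575.3  60.1] 394
disp [480.4 129.3] [36.5 49.3] 36.3 [482.5 130.5] 416
rack [ 548.  -205.4] [ 73. 129.] 79.9 [ 557.4 -204.5] 396
tray [555.2 -74.9] [190.3 128.7] 89.7 [553.5 -75.5] 604
dish [ 558.9 -344. ] [85.2 83.5] 83.6 [ 560.1 -343.1] 187
spoon 420 0.48812824 0.28216037 ang 84.46685 t [-0.0739 -0.0711  0.0529  0.0547]
0.4872016990366007 0.27259582776836117
A [0.6063 0.3095 0.072 ]
B [0.6027 0.2231 0.072 ]
jar [0.5954 0.1453 0.048 ]
bowl [0.5796 0.0613 0.042 ]
disp [0.4751 0.1199 0.055 ]
sp_b [0.4914 0.3231 0.012 ]
sp_h [0.4802 0.2103 0.016 ]
```

Estimates (m):

| Thing | x | y | Note |
|---|---|---|---|
| Vial A | .607 | .312 | |
| Vial B | .605 | .224 | |
| Jar | .596 | .1475 | |
| Spoon | .487 | .272 | at 84° |
| Dish | .559 | -.345 | |
| Rack bays | .5795 / .5165 | -.212 / -.200 | |
| Long tray | .555 | -.073 | along x |

I'll move the jar first, with tool yaw 90°, so that tool x is world y and tool y is world x.

>>> carry_out(rows=[[0,0,-0.186,0,0,0,1],[0,0,-0.186,0,0,0,1],[0,0,-0.186,0,0,0,1],[0,0,-0.186,0,0,0,1],[0,0,-0.186,0,0,0,1],[0,0,-0.186,0,0,0,1],[0,0,0,4.9,2.37,0,1],[0,0,0,4.9,2.37,0,1],[0,0,0,4.9,2.37,0,1],[0,0,0,4.9,2.37,0,1]])

```text
t: 1.4
tcp_pos: [0.3591, -0.341, 0.2169]
tcp_rot: [0.707, 0.707, 0.0, -0.0]
force: [1.1, -0.1, 0.4]
grip_width: 1.0
gripper_force: 0.0
```

>>> carry_out(rows=[[0,0,0,4.9,2.37,0,1],[0,0,0,4.9,2.37,0,1],[0,0,0,4.9,2.37,0,1],[0,0,0,4.9,2.37,0,1],[0,0,0,4.9,2.37,0,1],[0,0,0,4.9,2.37,0,1],[0,0,0,4.9,2.37,0,1],[0,0,0,4.9,2.37,0,1],[0,0,0,4.9,2.37,0,1],[0,0,0,4.9,2.37,0,1]])

```text
t: 2.65
tcp_pos: [0.5957, 0.1493, 0.2169]
tcp_rot: [0.707, 0.707, -0.0, -0.0]
force: [0.6, -0.2, 1.0]
grip_width: 1.003
gripper_force: 0.0
```

>>> carry_out(rows=[[0,0,0,-0.2,0,5,1],[0,0,0,0,0,5,1],[0,0,0,0,0,4,1],[0,0,0,0,0,2.5,1],[0,0,0,0,0,2.2,1],[0,0,0,0,0,0,1]])

```text
t: 3.4
tcp_pos: [0.5934, 0.1452, 0.0274]
tcp_rot: [0.707, 0.707, -0.002, -0.002]
force: [0.6, 0.8, -0.2]
grip_width: 0.997
gripper_force: 0.0
```

```bash
python3 - <<'E'
from h import *
c=shot('scene'); cv2.imwrite('pics/n1.png',cv2.resize(c['image'][170:350,240:480,::-1],None,fx=3.2,fy=3.2,interpolation=cv2.INTER_CUBIC))
E
```

```text
(no output)
```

View pics/n1.png

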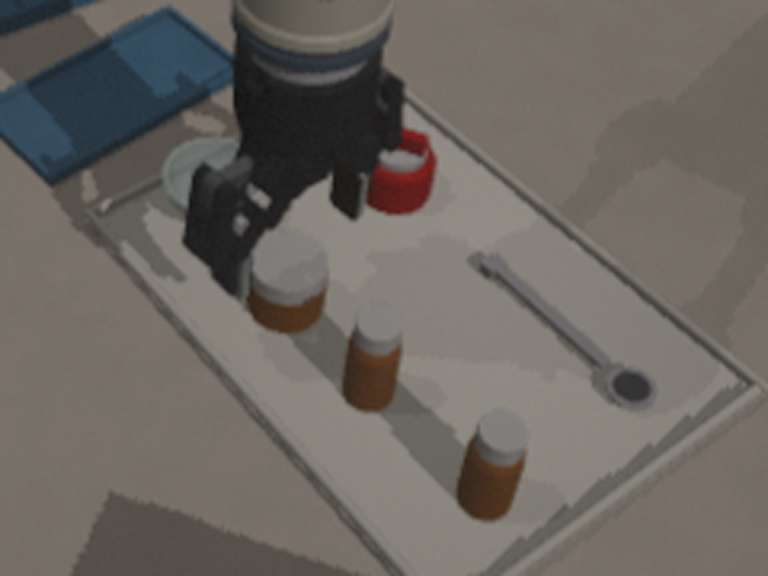

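The fingers straddle the jar (crop (290,280)), with neighbours clear. Closing now.

>>> carry_out(rows=[[0,0,0,0.2,0.2,-0.3,1],[0,0,0,0,0,0,-1],[0,0,0,0,0,0,-1],[0,0,0,0,0,0,-1],[0,0,0,0,0,0,-1],[0,0,0,0,0,0,-1],[0,0,0,0,0,0,-1],[0,0,0,0,0,0,-1]])

```text
t: 4.45
tcp_pos: [0.5975, 0.1477, 0.0341]
tcp_rot: [0.707, 0.707, 0.0, 0.0]
force: [-1.6, 0.3, 5.9]
grip_width: 0.001
gripper_force: 2.8
```

```bash
python3 - <<'E'
from h import *
c=shot('scene'); cv2.imwrite('pics/n2.png',cv2.resize(c['image'][170:350,240:480,::-1],None,fx=3.2,fy=3.2,interpolation=cv2.INTER_CUBIC))
s=read_state();print(s['tcp_pos'],s['force'],s['grip_width'],s['gripper_force'])
E
```

```text
[0.59747397 0.14771757 0.03407379] [-2.47359903  0.69800316  6.5175827 ] -0.00046037623877328296 2.8212646193424007
```

View pics/n2.png

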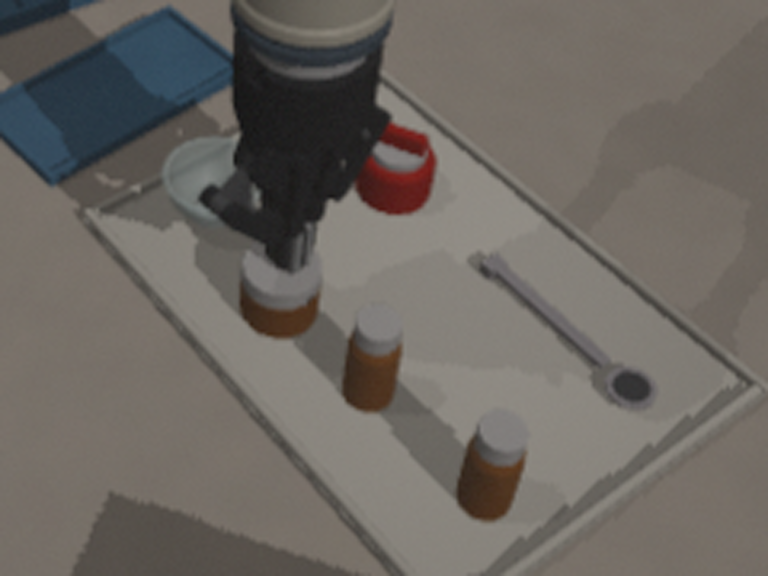

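The fingers shut on top of the lid at crop (293,268) and the jar still stands. So the tip height isn't what I assumed; I'll measure it from depth.

```bash
python3 - <<'E'
from h import *
c=shot('scene'); P=cloud(c); im=c['image']; g=cv2.cvtColor(im,cv2.COLOR_RGB2GRAY)
# pixels crop->full: u=240+x/3.2, v=170+y/3.2
for x in(285,293,300,310):
    for y in range(200,300,10):
        u,v=int(240+x/3.2),int(170+y/3.2); print((x,y),im[v,u],P[v,u].round(3))
q=top_circ(P,.044,.052,.55,.65,.1,.2); print(rect(q)); 
q=P[(P[...,0]>.55)&(P[...,0]<.65)&(P[...,1]>.1)&(P[...,1]<.2)&(P[...,2]<.06)&(P[...,2]>.04)]; print(np.histogram(q[:,2],8))
E
```

```text
(285, 200) [33 35 33] [0.612 0.156 0.12 ]
(285, 210) [30 29 26] [0.612 0.157 0.113]
(285, 220) [32 28 28] [0.611 0.157 0.103]
(285, 230) [27 24 23] [0.612 0.158 0.097]
(285, 240) [36 36 36] [0.609 0.156 0.082]
(285, 250) [36 37 36] [0.607 0.155 0.071]
(285, 260) [38 38 37] [0.608 0.157 0.066]
(285, 270) [69 69 67] [0.603 0.153 0.05 ]
(285, 280) [121 117 116] [0.609 0.158 0.05 ]
(285, 290) [119 116 114] [0.613 0.163 0.05 ]
(293, 200) [28 27 27] [0.613 0.162 0.125]
(293, 210) [30 29 28] [0.613 0.163 0.118]
(293, 220) [33 33 33] [0.61  0.16  0.106]
(293, 230) [37 35 36] [0.611 0.162 0.1  ]
(293, 240) [53 53 52] [0.602 0.155 0.077]
(293, 250) [59 57 56] [0.604 0.157 0.071]
(293, 260) [66 65 64] [0.603 0.157 0.062]
(293, 270) [71 68 66] [0.603 0.158 0.054]
(293, 280) [120 117 115] [0.605 0.16  0.049]
(293, 290) [120 117 115] [0.61  0.166 0.049]
(300, 200) [34 32 33] [0.612 0.166 0.128]
(300, 210) [36 34 35] [0.61  0.165 0.117]
(300, 220) [37 37 37] [0.605 0.161 0.102]
(300, 230) [35 36 34] [0.607 0.163 0.098]
(300, 240) [89 90 88] [0.602 0.16  0.08 ]
(300, 250) [87 85 85] [0.601 0.159 0.0
[... 162 characters left out ...]
07 0.168 0.049]
(310, 200) [35 36 34] [0.604 0.165 0.121]
(310, 210) [30 28 28] [0.594 0.157 0.099]
(310, 220) [34 32 32] [0.595 0.159 0.094]
(310, 230) [90 89 88] [0.596 0.16  0.087]
(310, 240) [84 84 83] [0.593 0.159 0.073]
(310, 250) [89 88 87] [0.593 0.16  0.065]
(310, 260) [100 100  98] [0.592 0.16  0.056]
(310, 270) [121 117 116] [0.594 0.162 0.05 ]
(310, 280) [121 117 115] [0.598 0.167 0.05 ]
(310, 290) [116 113 111] [0.603 0.171 0.049]
(array([604.8, 151.1]), array([38.5, 46.5]), 38.9, array([608.4, 153. ]), 282)
(array([ 18,  20,  28, 131, 113,   5,   5,  11]), array([0.04007156, 0.04250261, 0.04493366, 0.04736471, 0.04979576,
       0.05222681, 0.05465786, 0.0570889 , 0.05951995]))
```

>>> carry_out(rows=[[0,0,0,0,0,-2,-1],[0,0,0,0,0,-5,-1],[0,0,0,0,0,-5,-1],[0,0,0,0,0,0,-1]])

```text
t: 5.05
tcp_pos: [0.5998, 0.1479, 0.1607]
tcp_rot: [0.707, 0.707, 0.005, 0.003]
force: [-0.9, -0.3, 0.5]
grip_width: -0.003
gripper_force: 0.0
```

```bash
python3 - <<'E'
from h import *
s=read_state(); print(s['tcp_pos'],s['q'].round(4))
for n in('scene','top'):
    c=shot(n); P=cloud(c)
    q=top_circ(P,.044,.052,.55,.65,.1,.2); print(n,'jar',rect(q))
    m=(abs(P[...,0]-s['tcp_pos'][0])<.03)&(abs(P[...,1]-s['tcp_pos'][1])<.03)&(P[...,2]>.058)&(P[...,2]<.5)
    zz=P[m]; print(len(zz), np.sort(zz[:,2])[:12].round(3)); k=zz[zz[:,2]<zz[:,2].min()+.03]; print(k.mean(0),k.min(0),k.max(0))
E
```

```text
[0.59976166 0.1479465  0.16071339] [ 1.8680e-01  1.2410e-01  1.2953e+00 -1.0000e-04  1.7111e+00  1.8600e-01]
scene jar (array([601.8, 148.9]), array([47.2, 45.2]), 48.0, array([602.7, 149.5]), 416)
3547 [0.177 0.179 0.179 0.18  0.18  0.18  0.181 0.181 0.182 0.182 0.182 0.182]
[0.60463562 0.15542257 0.19425051] [0.58506232 0.14254268 0.17729457] [0.61369671 0.16088115 0.2072567 ]
top jar (array([603.6, 138.1]), array([47.7, 27.9]), 11.0, array([602.3, 139.4]), 213)
18 [0.41  0.42  0.421 0.425 0.426 0.427 0.428 0.43  0.43  0.432 0.435 0.436]
[0.5714052  0.12011523 0.42813832] [0.57001148 0.11803058 0.40992372] [0.57365068 0.12177989 0.43681216]
```

Reported TCP z is low by a constant ~30 mm: shut tips are 16 mm above it, not 14 mm below. I'll correct every height by that. The jar is now at (.602,.1485).

>>> carry_out(rows=[[0,0,0,0,0.2,0,1],[0,0,0,0,0,0,1],[0,0,0,0,0,0,1],[0,0,0,0,0,0,1],[0,0,0,0,0,4,1],[0,0,0,0,0,5,1],[0,0,0,0,0,3,1],[0,0,0,0,0,2,1],[0,0,0,0,0,0,1]])

```text
t: 6.28
tcp_pos: [0.5983, 0.1474, 0.0118]
tcp_rot: [0.707, 0.707, -0.001, -0.001]
force: [0.4, 0.4, 0.3]
grip_width: 1.0
gripper_force: 0.0
```

>>> carry_out(rows=[[0,0,0,0.1,0.3,0.8,1],[0,0,0,0,0,0,1],[0,0,0,0,0,0,1],[0,0,0,0,0,0,1]])

```text
t: 6.78
tcp_pos: [0.6025, 0.1486, 0.0059]
tcp_rot: [0.707, 0.707, 0.0, 0.0]
force: [0.1, 0.2, 0.8]
grip_width: 0.996
gripper_force: 0.0
```

>>> carry_out(rows=[[0,0,0,0,0,0.4,1],[0,0,0,0,0,0,1],[0,0,0,0,0,0,-1],[0,0,0,0,0,0,-1],[0,0,0,0,0,0,-1],[0,0,0,0,0,0,-1],[0,0,0,0,0,0,-1],[0,0,0,0,0,0,-1]])

```text
t: 7.78
tcp_pos: [0.6025, 0.1486, 0.0017]
tcp_rot: [0.707, 0.707, 0.0, 0.0]
force: [-0.3, -0.3, 2.9]
grip_width: 0.547
gripper_force: 62.0
```

Jar gripped (width 46 mm). Lifting and carrying it to the dish.

>>> carry_out(rows=[[0,0,0,0,0,-1,-1],[0,0,0,0,0,-3,-1],[0,0,0,0,0,-4,-1],[0,0,0,0,0,-3,-1],[0,0,0,0,0,0,-1]])

```text
t: 8.4
tcp_pos: [0.6037, 0.1489, 0.115]
tcp_rot: [0.707, 0.707, 0.002, 0.002]
force: [0.4, -0.3, -0.8]
grip_width: 0.542
gripper_force: 61.6
```

>>> carry_out(rows=[[0,0,0,-2.9,-0.4,0,-1],[0,0,0,-5,-0.4,0,-1],[0,0,0,-5.5,-0.4,0,-1],[0,0,0,-6,-0.5,0,-1],[0,0,0,-6,-0.5,0,-1],[0,0,0,-6,-0.5,0,-1],[0,0,0,-6,-0.5,0,-1],[0,0,0,-6,-0.5,0,-1],[0,0,0,-4,-0.4,0,-1],[0,0,0,-2,-0.3,0,-1]])

```text
t: 9.65
tcp_pos: [0.5573, -0.347, 0.1088]
tcp_rot: [0.708, 0.707, -0.0, -0.002]
force: [-0.7, 0.5, -1.3]
grip_width: 0.547
gripper_force: 61.7
```

>>> carry_out(rows=[[0,0,0,0,0,0,-1],[0,0,0,0,0,4,-1],[0,0,0,0,0,4,-1],[0,0,0,0,0,1,-1],[0,0,0,0,0,0,-1],[0,0,0,0,0,0,-1]])

```text
t: 10.4
tcp_pos: [0.5601, -0.3457, 0.0239]
tcp_rot: [0.707, 0.708, 0.0, 0.002]
force: [-0.4, 0.2, -0.2]
grip_width: 0.547
gripper_force: 61.7
```

>>> carry_out(rows=[[0,0,0,0,0,1,-1],[0,0,0,0,0,0.8,-1],[0,0,0,0,0,0.3,-1],[0,0,0,0,0,0.2,-1],[0,0,0,0,0,0.1,-1],[0,0,0,0,0,0,-1],[0,0,0,0,0,0,-1]])

```text
t: 11.28
tcp_pos: [0.5585, -0.3454, -0.0003]
tcp_rot: [0.707, 0.707, -0.0, -0.0]
force: [-5.7, 3.9, 11.4]
grip_width: 0.545
gripper_force: 62.8
```

>>> carry_out(rows=[[0,0,0,0,0,0,1],[0,0,0,0,0,0,1],[0,0,0,0,0,0,1],[0,0,0,0,0,0,1],[0,0,0,0,0,0,1],[0,0,0,0,0,-2,1],[0,0,0,0,0,-4,1],[0,0,0,0,0,-5,1],[0,0,0,0,0,-3,1]])

```text
t: 12.4
tcp_pos: [0.5596, -0.3461, 0.1429]
tcp_rot: [0.707, 0.707, 0.001, 0.003]
force: [0.1, -1.1, 0.5]
grip_width: 0.996
gripper_force: 0.0
```

>>> carry_out(rows=[[0,0,0,5.7,0.4,0,1],[0,0,0,5.7,0.5,0,1],[0,0,0,5.7,0.5,0,1],[0,0,0,5.7,0.5,0,1],[0,0,0,5.7,0.5,0,1],[0,0,0,5.7,0.5,0,1],[0,0,0,5.7,0.5,0,1],[0,0,0,5.7,0.5,0,1],[0,0,0,5.7,0.5,0,1],[0,0,0,5.6,0.4,0,1]])

```text
t: 13.65
tcp_pos: [0.6064, 0.2256, 0.1395]
tcp_rot: [0.707, 0.707, 0.001, 0.001]
force: [0.5, 1.2, -0.9]
grip_width: 0.999
gripper_force: 0.0
```

```bash
python3 - <<'E'
from h import *
print(read_state()['tcp_pos'])
for n in('scene','top'):
    c=shot(n); P=cloud(c); save(c,n+'3.png')
    for k,a in dict(A=(.066,.078,.5,.65,.26,.36),B=(.066,.078,.5,.65,.19,.255),jar=(.042,.050,.5,.62,-.4,-.28),bowl=(.03,.046,.5,.65,.0,.1),disp=(.03,.066,.4,.52,.06,.16)).items():
        q=top_circ(P,*a)
        if len(q)>5: print(n,k,rect(q))
E
```

```text
[0.60639274 0.22560544 0.13947161]
scene A (array([606.3, 312.8]), array([26.4, 24.9]), 12.7, array([608.3, 313.9]), 210)
scene B (array([605. , 225.7]), array([25. , 24.8]), 52.2, array([606. , 226.6]), 174)
scene jar (array([ 558.7, -344.5]), array([45.8, 45.6]), 5.6, array([ 559.3, -342.5]), 177)
scene bowl (array([578.5,  63.5]), array([67.2, 65.3]), 62.5, array([575.4,  60.2]), 396)
scene disp (array([479.6, 130.5]), array([35.5, 46.6]), 36.8, array([479.6, 137. ]), 195)
top B (array([605.1, 222.6]), array([24.6, 23.9]), 3.7, array([604.8, 222.8]), 116)
top jar (array([ 559.1, -346. ]), array([47. , 46.3]), 3.7, array([ 558.3, -346.2]), 348)
top bowl (array([579.9,  62.6]), array([64.8, 64.6]), 2.4, array([581.3,  64.2]), 284)
top disp (array([475.1, 123.8]), array([48.9, 47.9]), 20.9, array([475.1, 122.7]), 403)
```

View pics/scene3.png

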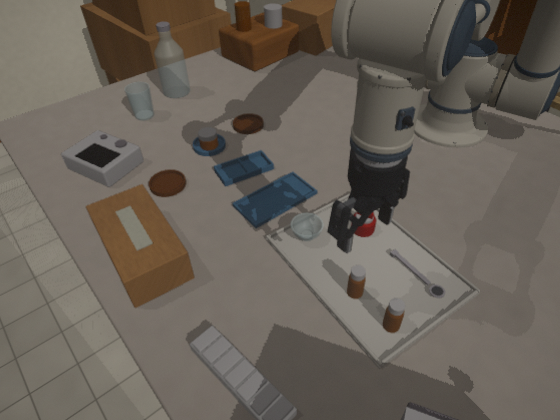

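The jar stands in the dish at (208,138), dead centre, and the other things are unmoved. Next is vial B.

>>> carry_out(rows=[[0,0,0,0,0,3,1],[0,0,0,0,0,4,1],[0,0,0,0,0,4,1],[0,0,0,0,0,1.5,1],[0,0,0,0,0,0.5,1],[0,0,0,0,0,0,1],[0,0,0,0,0,0,1],[0,0,0,0,0,0,1]])

```text
t: 14.75
tcp_pos: [0.6068, 0.2238, 0.0087]
tcp_rot: [0.707, 0.707, 0.001, 0.0]
force: [0.1, 0.0, -0.8]
grip_width: 0.999
gripper_force: 0.0
```

>>> carry_out(rows=[[0,0,0,0,-0.2,0,1],[0,0,0,0,0,0,-1],[0,0,0,0,0,0,-1],[0,0,0,0,0,0,-1],[0,0,0,0,0,0,-1],[0,0,0,0,0,0,-1],[0,0,0,0,0,0,-1],[0,0,0,0,0,0,-1],[0,0,0,0,0,0,-1]])

```text
t: 15.88
tcp_pos: [0.6043, 0.2236, 0.0075]
tcp_rot: [0.707, 0.707, 0.0, 0.0]
force: [0.8, 0.4, 1.7]
grip_width: 0.337
gripper_force: 59.4
```

>>> carry_out(rows=[[0,0,0,0,0,-1,-1],[0,0,0,0,0,-3,-1],[0,0,0,0,0,-4,-1],[0,0,0,0,0,-3,-1],[0,0,0,0,0,0,-1],[0,0,0,-3,-0.2,0,-1],[0,0,0,-5,-0.3,0,-1],[0,0,0,-5,-0.3,0,-1],[0,0,0,-5,-0.3,0,-1],[0,0,0,-5,-0.3,0,-1]])

```text
t: 17.12
tcp_pos: [0.5892, -0.0079, 0.1152]
tcp_rot: [0.707, 0.708, -0.001, -0.001]
force: [0.1, 0.1, -1.0]
grip_width: 0.331
gripper_force: 59.2
```

>>> carry_out(rows=[[0,0,0,-5,-0.3,0,-1],[0,0,0,-5,-0.3,0,-1],[0,0,0,-5,-0.2,0,-1],[0,0,0,-4,-0.2,0,-1],[0,0,0,-1.6,-0.1,0,-1],[0,0,0,0,0,0,-1],[0,0,0.1,0,0,0,-1],[0,0,0.17,0,0,0,-1],[0,0,0.18,0,0,0,-1],[0,0,0.18,0,0,0,-1]])

```text
t: 18.38
tcp_pos: [0.5799, -0.2102, 0.1168]
tcp_rot: [0.892, 0.452, 0.0, -0.001]
force: [0.2, -0.0, -1.2]
grip_width: 0.336
gripper_force: 59.2
```

>>> carry_out(rows=[[0,0,0.18,0,0,0,-1],[0,0,0.18,0,0,0,-1],[0,0,0.18,0,0,0,-1],[0,0,0.18,0,0,0,-1],[0,0,0.18,0,0,0,-1],[0,0,0.15,0,0,0,-1],[0,0,0.074,0,0,0,-1],[0,0,0,0,0,0,-1],[0,0,0,0,0,0,-1]])

```text
t: 19.5
tcp_pos: [0.5797, -0.2113, 0.1171]
tcp_rot: [0.996, -0.09, -0.0, -0.0]
force: [0.3, 0.5, -1.4]
grip_width: 0.334
gripper_force: 59.2
```

>>> carry_out(rows=[[0,0,0,0,0,3,-1],[0,0,0,0,0,4,-1],[0,0,0,0,0,2.5,-1],[0,0,0,0,0,1,-1],[0,0,0,0,0,0.3,-1],[0,0,0,0,0,0.2,-1],[0,0,0,0,0,0.1,-1],[0,0,0,0,0,0,-1],[0,0,0,0,0,0,-1]])

```text
t: 20.62
tcp_pos: [0.5798, -0.2125, 0.0067]
tcp_rot: [0.996, -0.091, 0.0, 0.0]
force: [-0.5, -0.3, -0.4]
grip_width: 0.332
gripper_force: 59.2
```

>>> carry_out(rows=[[0,0,0,0,0,0.1,-1],[0,0,0,0,0,0.1,-1],[0,0,0,0,0,0,-1],[0,0,0,0,0,0,-1]])

```text
t: 21.12
tcp_pos: [0.5798, -0.2125, 0.0055]
tcp_rot: [0.996, -0.091, 0.0, 0.0]
force: [-2.2, 0.6, 5.7]
grip_width: 0.331
gripper_force: 59.9
```

Contact, so I'll release, rise, turn back to yaw 90° and go to vial A (.607,.312).

>>> carry_out(rows=[[0,0,0,0,0,0,1],[0,0,0,0,0,0,1],[0,0,0,0,0,0,1],[0,0,0,0,0,0,1],[0,0,0,0,0,0,1],[0,0,0,0,0,-2,1],[0,0,0,0,0,-4,1],[0,0,0,0,0,-5,1],[0,0,0,0,0,-2,1],[0,0,-0.185,0,0,0,1]])

```text
t: 22.38
tcp_pos: [0.5808, -0.213, 0.1383]
tcp_rot: [1.0, 0.003, 0.003, 0.001]
force: [0.6, 0.1, -0.7]
grip_width: 1.0
gripper_force: 0.0
```

>>> carry_out(rows=[[0,0,-0.185,0,0,0,1],[0,0,-0.185,0,0,0,1],[0,0,-0.185,0,0,0,1],[0,0,-0.185,0,0,0,1],[0,0,-0.185,0,0,0,1],[0,0,-0.185,0,0,0,1],[0,0,-0.185,0,0,0,1],[0,0,-0.185,0,0,0,1],[0,0,-0.085,0,0,0,1],[0,0,0,0,0,0,1]])

```text
t: 23.62
tcp_pos: [0.5795, -0.2124, 0.1344]
tcp_rot: [0.708, 0.706, -0.0, -0.0]
force: [-0.6, 0.2, -0.9]
grip_width: 0.999
gripper_force: 0.0
```

>>> carry_out(rows=[[0,0,0,5.8,0.3,0,1],[0,0,0,5.8,0.3,0,1],[0,0,0,5.8,0.3,0,1],[0,0,0,5.8,0.3,0,1],[0,0,0,5.8,0.3,0,1],[0,0,0,5.8,0.3,0,1],[0,0,0,5.8,0.3,0,1],[0,0,0,5.8,0.3,0,1],[0,0,0,4,0.2,0,1],[0,0,0,2,0.1,0,1]])

```text
t: 24.88
tcp_pos: [0.6077, 0.3135, 0.1339]
tcp_rot: [0.708, 0.706, -0.0, -0.0]
force: [-0.3, 0.9, 0.1]
grip_width: 0.999
gripper_force: 0.0
```

```bash
python3 - <<'E'
from h import *
s=read_state();print(s['tcp_pos'],s['tcp_rot'].round(3))
for n in('scene','top'):
    c=shot(n); P=cloud(c); save(c,n+'4.png')
    for k,a in dict(A=(.066,.078,.5,.65,.26,.36),B=(.062,.076,.5,.65,-.26,-.16),bowl=(.03,.046,.5,.65,.0,.1)).items():
        q=top_circ(P,*a)
        if len(q)>5: print(n,k,rect(q))
E
```

```text
[0.60766525 0.31352691 0.13392675] [ 0.708  0.706 -0.    -0.   ]
scene A (array([607.5, 313.3]), array([25.3, 24.8]), 20.7, array([608.2, 313.7]), 205)
scene B (array([ 579.4, -211.5]), array([28.3, 25.5]), 81.1, array([ 580.8, -207.8]), 94)
scene bowl (array([578. ,  63.3]), array([65.6, 66.3]), 85.0, array([575.3,  60.1]), 393)
top A (array([606.9, 311.3]), array([24.9, 25.2]), 55.5, array([607. , 310.8]), 114)
top B (array([ 580. , -211.8]), array([22., 24.]), 89.8, array([ 580. , -211.6]), 105)
top bowl (array([579.9,  62.6]), array([64.8, 64.6]), 1.2, array([581.7,  63.6]), 278)
```

Vial B stands in its bay. Descending on vial A.

>>> carry_out(rows=[[0,0,0,0,0,3,1],[0,0,0,0,0,4,1],[0,0,0,0,0,3.7,1],[0,0,0,0,0,1.5,1],[0,0,0,0,0,0.4,1],[0,0,0,0,0,0,1],[0,0,0,0,0,0,1],[0,0,0,0,0,0,1]])

```text
t: 25.98
tcp_pos: [0.6088, 0.3118, 0.0097]
tcp_rot: [0.708, 0.706, 0.001, 0.0]
force: [0.2, 0.0, -0.2]
grip_width: 1.001
gripper_force: 0.0
```

>>> carry_out(rows=[[0,0,0,0,0,0,-1],[0,0,0,0,0,0,-1],[0,0,0,0,0,0,-1],[0,0,0,0,0,0,-1],[0,0,0,0,0,0,-1],[0,0,0,0,0,0,-1],[0,0,0,0,0,0,-1],[0,0,0,0,0,0,-1]])

```text
t: 26.98
tcp_pos: [0.6083, 0.3115, 0.0085]
tcp_rot: [0.708, 0.706, 0.0, 0.0]
force: [0.8, 0.7, 1.0]
grip_width: 0.33
gripper_force: 59.3
```

>>> carry_out(rows=[[0,0,0,0,0,-1,-1],[0,0,0,0,0,-3,-1],[0,0,0,0,0,-4,-1],[0,0,0,0,0,-3,-1],[0,0,0,0,0,0,-1],[0,0,0,-3,-0.5,0,-1],[0,0,0,-5,-0.9,0,-1],[0,0,0,-5,-0.9,0,-1],[0,0,0,-5,-0.9,0,-1],[0,0,0,-5,-0.9,0,-1]])

```text
t: 28.22
tcp_pos: [0.5651, 0.08, 0.116]
tcp_rot: [0.708, 0.706, -0.001, -0.001]
force: [0.8, -0.0, 0.4]
grip_width: 0.334
gripper_force: 59.2
```

>>> carry_out(rows=[[0,0,0,-5.2,-0.9,0,-1],[0,0,0,-5,-0.9,0,-1],[0,0,0,-5,-0.9,0,-1],[0,0,0,-5,-0.9,0,-1],[0,0,0,-5,-0.9,0,-1],[0,0,0,-3,-0.6,0,-1],[0,0,0,0,0,0,-1],[0,0,0.1,0,0,0,-1],[0,0,0.18,0,0,0,-1],[0,0,0.18,0,0,0,-1]])

```text
t: 29.48
tcp_pos: [0.5144, -0.1988, 0.1168]
tcp_rot: [0.852, 0.524, -0.0, -0.001]
force: [-0.9, -0.8, -0.4]
grip_width: 0.332
gripper_force: 59.2
```

>>> carry_out(rows=[[0,0,0.18,0,0,0,-1],[0,0,0.18,0,0,0,-1],[0,0,0.18,0,0,0,-1],[0,0,0.18,0,0,0,-1],[0,0,0.18,0,0,0,-1],[0,0,0.18,0,0,0,-1],[0,0,0.15,0,0,0,-1],[0,0,0.064,0,0,0,-1],[0,0,0,0,0,0,-1],[0,0,0,0,0,0,-1]])

```text
t: 30.72
tcp_pos: [0.5145, -0.1995, 0.1176]
tcp_rot: [0.996, -0.092, -0.0, -0.0]
force: [-0.2, 0.3, -1.2]
grip_width: 0.332
gripper_force: 59.2
```

>>> carry_out(rows=[[0,0,0,0.2,0,3,-1],[0,0,0,0,0,4,-1],[0,0,0,0,0,2.5,-1],[0,0,0,0,0,1,-1],[0,0,0,0,0,0.3,-1],[0,0,0,0,0,0.2,-1],[0,0,0,0,0,0.1,-1],[0,0,0,0,0,0.1,-1],[0,0,0,0,0,0,-1],[0,0,0,0,0,0,-1]])

```text
t: 31.98
tcp_pos: [0.5167, -0.2007, 0.0065]
tcp_rot: [0.996, -0.093, 0.0, 0.0]
force: [0.0, -0.6, -0.7]
grip_width: 0.329
gripper_force: 59.2
```

>>> carry_out(rows=[[0,0,0,0,0,0.1,-1],[0,0,0,0,0,0,-1],[0,0,0,0,0,0,-1]])

```text
t: 32.35
tcp_pos: [0.5168, -0.2007, 0.0064]
tcp_rot: [0.996, -0.093, 0.0, 0.0]
force: [-2.1, 1.0, 5.9]
grip_width: 0.332
gripper_force: 59.9
```

>>> carry_out(rows=[[0,0,0,0,0,0,1],[0,0,0,0,0,0,1],[0,0,0,0,0,0,1],[0,0,0,0,0,0,1],[0,0,0,0,0,0,1],[0,0,0,0,0,-2,1],[0,0,0,0,0,-4,1],[0,0,0,0,0,-5,1],[0,0,0,0,0,-2,1],[0,0,0,0,0,0,1]])

```text
t: 33.6
tcp_pos: [0.5176, -0.201, 0.1379]
tcp_rot: [0.996, -0.093, 0.002, 0.001]
force: [0.3, -0.1, -0.4]
grip_width: 0.996
gripper_force: 0.0
```

>>> carry_out(rows=[[0,0,-0.184,0,0,0,1],[0,0,-0.184,0,0,0,1],[0,0,-0.184,0,0,0,1],[0,0,-0.184,0,0,0,1],[0,0,-0.184,0,0,0,1],[0,0,-0.184,0,0,0,1],[0,0,-0.184,0,0,0,1],[0,0,-0.184,0,0,0,1],[0,0,-0.184,0,0,0,1],[0,0,0,0,0,0,1]])

```text
t: 34.85
tcp_pos: [0.5157, -0.2002, 0.1329]
tcp_rot: [0.742, 0.67, -0.001, -0.002]
force: [-0.7, -0.5, 0.6]
grip_width: 1.0
gripper_force: 0.0
```

>>> carry_out(rows=[[0,0,0,5,-0.8,0,1],[0,0,0,5,-0.8,0,1],[0,0,0,5,-0.8,0,1],[0,0,0,5,-0.8,0,1],[0,0,0,5,-0.8,0,1],[0,0,0,5,-0.8,0,1],[0,0,0,5,-0.8,0,1],[0,0,0,5,-0.9,0,1],[0,0,0,4.7,-0.9,0,1],[0,0,0,2,-0.4,0,1]])

```text
t: 36.1
tcp_pos: [0.485, 0.2738, 0.1338]
tcp_rot: [0.742, 0.67, -0.001, -0.0]
force: [0.8, -0.8, -0.1]
grip_width: 0.999
gripper_force: 0.0
```

```bash
python3 - <<'E'
from h import *
s=read_state();print(s['tcp_pos'],R.from_quat(s['tcp_rot']).as_matrix()[:,0])
for n in('scene','top'):
    c=shot(n); P=cloud(c); save(c,n+'5.png')
    for k,a in dict(A=(.062,.076,.46,.55,-.26,-.16),B=(.062,.076,.55,.65,-.26,-.16),bowl=(.03,.046,.5,.65,.0,.1)).items():
        q=top_circ(P,*a)
        if len(q)>5: print(n,k,rect(q))
    q=top_circ(P,.0115,.02,.44,.52,.17,.34)
    if len(q)>50:
        (vx,vy,x,y)=cv2.fitLine(q.astype(np.float32),cv2.DIST_HUBER,0,.01,.01).ravel(); print(n,'spoon',x,y,np.degrees(np.arctan2(vy,vx)))
E
```

```text
[0.48495706 0.27382491 0.13384296] [ 1.01921870e-01  9.94791940e-01 -9.63375394e-04]
scene A (array([ 517.6, -198. ]), array([24.5, 23.9]), 6.5, array([ 518.3, -195.9]), 85)
scene B (array([ 580.2, -209.4]), array([26.3, 24. ]), 71.5, array([ 581.2, -207.7]), 93)
scene bowl (array([578.1,  63. ]), array([67.3, 65.2]), 47.0, array([575.2,  59.9]), 387)
scene spoon 0.4881513 0.28242898 84.46428
top A (array([ 517.4, -199.9]), array([23., 24.]), 65.0, array([ 517.3, -199.5]), 111)
top B (array([ 580.1, -211.7]), array([22.8, 22.4]), 45.0, array([ 580. , -211.4]), 108)
top bowl (array([580. ,  62.5]), array([65.1, 64.4]), 0.4, array([580.7,  63.8]), 277)
top spoon 0.48719114 0.27805713 83.872795
```

View pics/scene5.png

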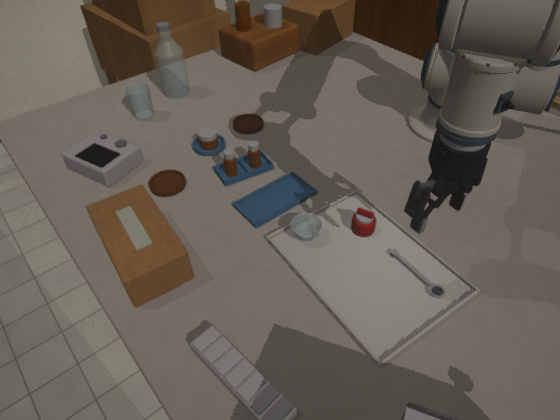

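Both vials stand in the rack, at (231,163) and (254,154). Next is the spoon, with the jaw half open so it stays clear of the tray rim.

>>> carry_out(rows=[[0,0,0,0,0.1,3,0],[0,0,0,0,0,4,0],[0,0,0,0,0,3.5,0],[0,0,0,0,0,1.8,0],[0,0,0,0,0,0.7,0],[0,0,0,0,0,0,0],[0,0,0,0,0,0,0],[0,0,0,0,0,0,0]])

```text
t: 37.2
tcp_pos: [0.4877, 0.2721, 0.0066]
tcp_rot: [0.742, 0.671, 0.001, 0.0]
force: [-0.1, 0.1, -0.1]
grip_width: 0.5
gripper_force: 0.0
```

>>> carry_out(rows=[[0,0,0,0,0,0.6,-0.3],[0,0,0,0,0,0.4,-0.3],[0,0,0,0,0,0.2,-0.3],[0,0,0,0,0,0,-0.3],[0,0,0,0,0,0,-0.3]])

```text
t: 37.83
tcp_pos: [0.4871, 0.2718, -0.0066]
tcp_rot: [0.742, 0.671, 0.0, 0.0]
force: [-1.2, -0.0, -0.5]
grip_width: 0.344
gripper_force: 0.0
```

>>> carry_out(rows=[[0,0,0,0,0,0,-0.7],[0,0,0,0,0,0,-1],[0,0,0,0,0,0,-1],[0,0,0,0,0,0,-1],[0,0,0,0,0,0,-1],[0,0,0,0,0,0,-1]])

```text
t: 38.58
tcp_pos: [0.4873, 0.2719, -0.0064]
tcp_rot: [0.742, 0.671, 0.0, 0.0]
force: [0.8, -0.2, 3.7]
grip_width: 0.08
gripper_force: 59.0
```

>>> carry_out(rows=[[0,0,0,0,0,-1,-1],[0,0,0,0,0,-2,-1],[0,0,0,0,0,-4,-1],[0,0,0,0,0,-3,-1],[0,0,0,0,0,-2,-1],[0,0,0,0,0,0,-1],[0,0,0,-3,0.9,0,-1],[0,0,0,-4,1.2,0,-1],[0,0,0,-4.5,1.3,0,-1],[0,0,0,-4.5,1.4,0,-1]])

```text
t: 39.83
tcp_pos: [0.5179, 0.1063, 0.1113]
tcp_rot: [0.742, 0.671, -0.001, -0.001]
force: [1.2, -0.1, -0.4]
grip_width: 0.082
gripper_force: 58.7
```

>>> carry_out(rows=[[0,0,0,-4.5,1.4,0,-1],[0,0,0,-4.5,1.4,0,-1],[0,0,0,-4.5,1.3,0,-1],[0,0,0,-3,0.9,0,-1],[0,0,0,-1.1,0.4,0,-1],[0,0,0,0,0,0,-1],[0,0,0.1,0,0,0,-1],[0,0,0.18,0,0,0,-1],[0,0,0.18,0,0,0,-1],[0,0,0.18,0,0,0,-1]])

```text
t: 41.08
tcp_pos: [0.5544, -0.0709, 0.1129]
tcp_rot: [0.916, 0.401, -0.0, -0.0]
force: [0.2, 0.7, 0.2]
grip_width: 0.079
gripper_force: 58.7
```

>>> carry_out(rows=[[0,0,0.18,0,0,0,-1],[0,0,0.18,0,0,0,-1],[0,0,0.18,0,0,0,-1],[0,0,0.18,0,0,0,-1],[0,0,0.13,0,0,0,-1],[0,0,0,0,0,0,-1],[0,0,0,0,0,3,-1],[0,0,0,0,0,3,-1],[0,0,0,0,0,0,-1],[0,0,0,0,0,0,-1]])

```text
t: 42.32
tcp_pos: [0.5551, -0.0724, 0.0545]
tcp_rot: [1.0, -0.009, 0.001, 0.0]
force: [0.4, -0.1, 0.1]
grip_width: 0.081
gripper_force: 58.7
```

```bash
python3 - <<'E'
from h import *
c=shot('scene'); cv2.imwrite('pics/n6.png',cv2.resize(c['image'][110:290,180:420,::-1],None,fx=3.2,fy=3.2,interpolation=cv2.INTER_CUBIC))
E
```

```text
(no output)
```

View pics/n6.png

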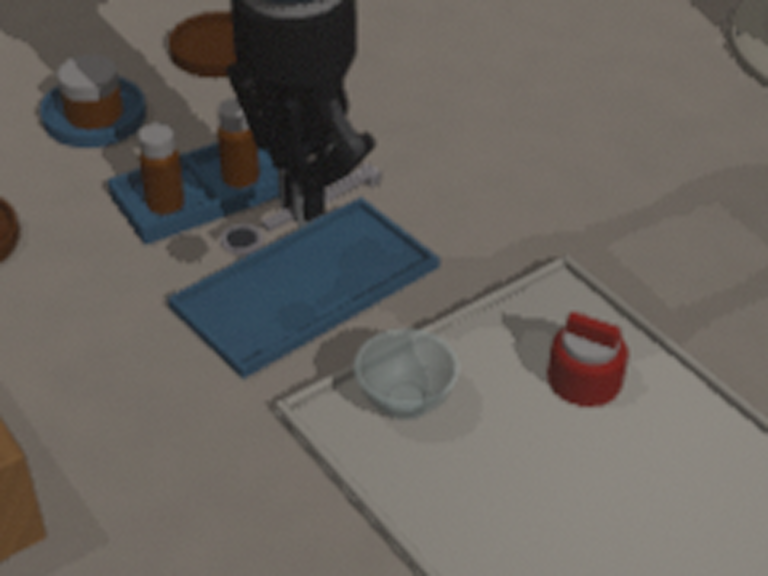

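The spoon is held level, lengthwise above the long tray (crop (300,200)). Lowering it.

>>> carry_out(rows=[[0,0,0,0,0,2.5,-1],[0,0,0,0,0,2,-1],[0,0,0,0,0,1,-1],[0,0,0,0,0,0.4,-1],[0,0,0,0,0,0.3,-1],[0,0,0,0,0,0.1,-1],[0,0,0,0,0,0,-1],[0,0,0,0,0,0,-1]])

```text
t: 43.38
tcp_pos: [0.5551, -0.0729, -0.0084]
tcp_rot: [1.0, -0.01, 0.001, 0.0]
force: [-2.7, 0.2, 5.5]
grip_width: 0.078
gripper_force: 59.3
```

>>> carry_out(rows=[[0,0,0,0,0,0,-0.3],[0,0,0,0,0,0,-0.3],[0,0,0,0,0,0,-0.3],[0,0,0,0,0,-1,-0.3],[0,0,0,0,0,-3,-0.3],[0,0,0,0,0,-5,-0.3],[0,0,0,0,0,-5,-0.3],[0,0,0,0,0,0,-0.3],[0,0,0,0,0,0,-0.3]])

```text
t: 44.5
tcp_pos: [0.5546, -0.0728, 0.1303]
tcp_rot: [1.0, -0.01, 0.0, 0.0]
force: [0.3, 1.0, -1.0]
grip_width: 0.35
gripper_force: 0.0
```

```bash
python3 - <<'E'
from h import *
s=read_state();print(s['tcp_pos'])
for n in('scene','top'):
    c=shot(n); P=cloud(c)
    for k,a in dict(A=(.062,.076,.46,.55,-.26,-.16),B=(.062,.076,.55,.65,-.26,-.16),jar=(.042,.050,.5,.62,-.4,-.28),bowl=(.03,.046,.5,.65,.0,.1),disp=(.03,.066,.4,.52,.06,.16)).items():
        q=top_circ(P,*a)
        if len(q)>5: print(n,k,rect(q))
    if n=='scene': cv2.imwrite('pics/n7.png',cv2.resize(c['image'][110:290,180:420,::-1],None,fx=3.2,fy=3.2,interpolation=cv2.INTER_CUBIC))
    g=c['image'].astype(int); 
    q=P[(g[...,2]-g[...,0]<15)&(abs(P[...,1]+.073)<.034)&(abs(P[...,0]-.555)<.078)&(P[...,2]<.03)][:,:2]
    print(n,'spoon',rect(q)) if len(q)>5 else 0
E
```

```text
[ 0.55462649 -0.07279009  0.13032671]
scene A (array([ 517.9, -197.1]), array([25.3, 24.3]), 8.5, array([ 518.5, -195.7]), 86)
scene B (array([ 579.5, -209.5]), array([29.3, 23.5]), 54.8, array([ 580.8, -207.8]), 91)
scene jar (array([ 559. , -344.2]), array([46.1, 48.5]), 21.3, array([ 559.3, -342.4]), 177)
scene bowl (array([578.4,  62.9]), array([66.8, 65.6]), 25.5, array([575.1,  59.8]), 389)
scene disp (array([481., 129.]), array([36.9, 49. ]), 31.8, array([482.5, 130.4]), 413)
scene spoon (array([555.1, -70.8]), array([ 30.6, 129. ]), 87.6, array([563. , -70.8]), 277)
top jar (array([ 558.1, -346. ]), array([46.3, 46.6]), 12.0, array([ 558.2, -346.3]), 351)
top bowl (array([579.9,  62.6]), array([64.8, 64.5]), 1.4, array([581.,  64.]), 279)
top disp (array([475.2, 124. ]), array([48.8, 48.3]), 25.8, array([475.2, 122.7]), 399)
top spoon (array([560.5, -59.5]), array([143.9,  19.7]), 13.6, array([525.9, -68. ]), 117)
```

View pics/n7.png

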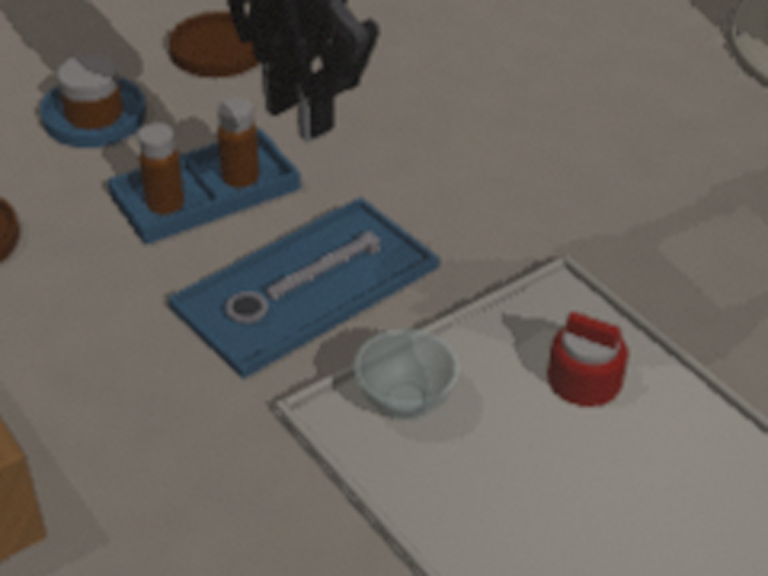

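Everything is in place: the spoon (crop (310,275)) lies centred in the long tray, the vials are at (160,170) and (238,145), and the jar is at (90,95). Bowl and dispenser haven't moved. Handing in.

```bash
python3 -c "
from cell import sign_off; print(sign_off())"
```

```text
the job is handed in; nothing more can be done
None
```

The job is handed in: by the last camera check both vials stand upright in their bays, the jar is in the blue dish, the spoon lies lengthwise in the long tray, and the bowl and dispenser have not moved; no score came back. A first mis-grasp, caused by reported TCP heights about 30 mm too low, nudged the jar about 6 mm before I corrected it.

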